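# Zero the jar filler's portion dial and set it to four clicks

### The job

Set the portion size on the jar filler's control box: turn the click dial gently anticlockwise (seen from above) until you feel it come up against its end stop, without forcing it, then turn it clockwise exactly four clicks from the stop, and then gently press the push-button beside it fully down and let go to store the setting. Leave the jars, the lid and the roll of labels where they are, and let go of everything at the end.

Things in the scene. Friction and masses are not known exactly. Their poses are not given: they have to be found in the camera images.
- box: the filler's control box, plain metal, 220 x 340 mm and 60 mm high, fixed to the bench; origin at the centre of its underside, z up. The click dial and the push-button stand on its flat top, about 170 mm apart along its y axis, either one on either side.
- dial_grip (a point): click dial, on its vertical turning axis at grip height: a black knob with an upright bar grip 50 mm long, 14 mm thick, 40 mm tall on a round skirt of 27 mm radius on a plain grey collar of 36 mm radius. Bar top 14 mm above this point, skirt top 26 mm and box top 40 mm below it. z up; x runs along the bar to the end with the white line and turns with the dial.
- dial_mark (a point): top of the dial's bar at the white line, 15 mm out from the axis; it turns with the dial. 18 clicks to a turn, 20 degrees each; let go between two, the dial springs to the nearer one. About 0.14 to 0.17 N m turns it over a click. It has 13 rest positions; the first lies at the anticlockwise end stop. It starts 2 to 4 clicks clockwise of that. Nothing seen shows where the stop is.
- screw (a joint): metering screw inside the box (unseen), driven by the dial, m: 0 at the rest position on the end stop, +0.0000556 (1/18 mm) for each click clockwise. The noise of the reading (about 0.5 mm) is many clicks, so it is no use for counting.
- twist (a joint): the dial's bar grip sits on its skirt by a stiff torsion spring; this is its twist, rad, + clockwise, 0.2 rad per N m of torque put on the bar, 0 when let go. Clicking takes it to about 0.035 either way. On the stop it goes on rising as the dial is pushed on: -0.06 (0.3 N m) is plenty to be sure of the stop, beyond 0.14 (0.7 N m, 8 degrees) either way the stop breaks. Noise 0.007.
- store_top (a point): centre of the top face of the black round push-button (28 mm across) on a grey housing on the same box, about 170 mm beside the dial, to its left or its right. It is pressed straight down: 6 mm of travel, about 5 N when fully down, and it springs back up.
- store (a joint): travel of the push-button, m: 0 released, 0.006 fully down
- jar_a: jar of amber glass with a white lid, 66 mm across, 95 mm high, on the bench; the origin is the centre of its underside. Not part of the job, to be left in place
- jar_b: a jar like jar_a; the origin is the centre of its underside. Not part of the job, to be left in place
- jar_c: a jar of the same size with a brass-coloured lid; the origin is the centre of its underside. Not part of the job, to be left in place
- jar_small: sample jar with a white lid, 46 mm across, 62 mm high, standing on the control box behind and between dial and push-button; the origin is the centre of its underside. Not part of the job, to be left in place
- lid: loose flat jar lid, 60 mm across, 12 mm thick, lying on the control box in front of and between dial and push-button; the origin is the centre of its underside. Not part of the job, to be left in place
- label_roll: roll of labels, a paper ring 90 mm across and 40 mm high, lying flat on the bench; the origin is the centre of its underside. Not part of the job, to be left in place

How it is judged:
By the outcome, as a careful person would: the job done as asked, in the order asked, and still so for the second after the job is handed in, with the robot touching nothing.
It also fails if it takes over 72 s, if anything falls off the work surface, if the arm or the gripper's body presses on something with over 40 N, if the wrist force passes 120 N, or if a joint passes its speed limit or range.

### The arm

A 6-joint arm with a two-finger parallel gripper is mounted at the origin on the work surface. World frame = base frame: x ahead of the robot, y to its left, z up, the work surface at z = 0. Lengths are in m, angles in rad, forces in N, time in s.
With the tool pointing down it reaches from about 0.35 to 0.775 m from the base axis. Payload 5.5 kg.
Tool frame: the origin (TCP) lies at the very end of the fingers, on their centre line; the grasp point (between the pads) lies 19 mm behind it (env.grip_depth is the distance from the TCP to the grasp point, in m); z points along the fingers, y is the direction in which the jaws open and shut (so a half turn about z gives the same grasp; the last joint's range is limited). The gripper opens to 85 mm and grips with 20 to 120 N. Pads are 22 mm wide; open, the fingers measure 114 mm over their backs; the gripper's body (76 mm by 85 mm) begins 54 mm behind the grasp point. The pads swing forward as they close: fully open they stand 13 mm farther back than shut.
Start: joints at [-0.14, 0.313, 0.046, 1.304, 0, 1.431], TCP at [0.575, -0, 0.231] pointing down, gripper open.
Joint ranges: [-2.76, 2.76], [-0.86, 1.69], [-1.03, 1.26], [-2.2, 2.34], [-1.47, 1.5], [-3.14, 3.14]. Speed limits (rad/s): [2.57, 2.57, 3.14, 3.14, 3.14, 3.14].

### API

Orientations are given as a unit quaternion [w, x, y, z].
In Python, from workcell import env gives the robot as it stands.
- The arm moves only by the tool step_arm, never from a script. Its argument "series" is a list of rows, each a list of 3 entries, a list of its own where there are three numbers: the shift along the world's x, y, z in cm, then the turn about the world's z in rad, then the closure in counts, from 0 (fully open) to 255 (shut). A call has 1 to 5 rows; each row is the pose to reach, as a shift and turn from the pose measured when the call began; what a row does not reach only later rows make up. A row lasts 1/8 s, in which the tool goes at most 62.5 mm and 10.7 degrees, less where a joint would pass 70% of its speed; a pose out of reach is approached as far as the arm can. A call with a gripper value outside its range is refused whole. The fingers move at their own pace and stop on an object; "newtons" is the grip in N (left out, the last holds). Time passes only in rows, so rows that repeat a pose let the fingers close. It gives the time, the measured TCP pose, the force and the opening at its end, in the units of the state.
- env.get_state(): the state, without advancing time (a new reading comes with each control period).
- env.read_camera(name): name is "scene" or "side" or "wrist"; returns a dict with "frame" (480x640x3 uint8, red, green, blue), "vertical_fov" (degrees; the focal length in pixels is half the picture's height over the tangent of half this angle, whatever the lens; pixels are square), "cx", "cy" (the principal point, pixels), "camera_from_world" (4x4, takes a point from world to camera coordinates). Camera axes: x right, y down, z forward; pixel columns grow to the right and rows downward; lengths in m; the calibration is good to about 2 mm. A picture is of the moment at which its call begins. There is no depth.
- env.hand_in(): hands the job in, once; it reports no verdict.
The state is a dict: "clock": time; "joint_pos": joint angles; "qvel": joint speeds; "tau": joint torques, N m; "tcp_pos": TCP position; "orientation": TCP orientation; "wrist_force": force on the tool from outside, world axes, zero at the start; "ft_torque": the same for the moment, N m; "finger_gap": finger opening in m.
Only numpy, scipy, OpenCV 4.12 (cv2) and the standard library are available. Lean on these libraries where they do the work, as an engineer would, in place of code of your own. Each camera call takes 0.05 s, during which the arm holds its last target.

## Working session

There is one attempt and no reset: what is moved stays moved. The work goes in short steps, Python scripts to look and compute and a tool call to move; the robot and the scene stay as the last step left them, time stands still between calls to the robot, and variables do not carry over. Pictures are saved under pics/ and viewed, and the job is handed in when it is done.

Besides the shell and the picture viewer there is one more tool, called after "Request:" as name(argument=value, ...), one argument or row to a line, values as JSON. step_arm: Moves the arm, as the interface text tells. Its arguments: {"type":"object","properties":{"series":{"type":"array"},"newtons":{"type":"number"}},"required":["series"]}

```bash
ls; mkdir -p pics
python3 - <<'E'
from workcell import env
import cv2
s=env.get_state();print(s)
for n in("scene","side","wrist"):
    c=env.read_camera(n);cv2.imwrite(f"pics/{n}0.png",c["frame"][:,:,::-1]);print(n,c["vertical_fov"],c["cx"],c["cy"],c["camera_from_world"].tolist())
print([a for a in dir(env) if a[0]!='_'])
E
```

```text
pics
{'clock': 0.0, 'joint_pos': array([-1.39576486e-01,  3.13976625e-01,  4.49535685e-02,  1.30360402e+00,
       -6.83060672e-06,  1.43121897e+00]), 'qvel': array([ 0.00020089,  0.00023158, -0.00054955, -0.00069192,  0.00014415,
        0.00033312]), 'tau': array([-2.90074182e-03, -4.80629075e+01,  2.98531097e+01,  1.95313990e-02,
       -3.83516899e-04, -4.27451073e-05]), 'tcp_pos': array([5.74474513e-01, 7.56471730e-05, 2.30412016e-01]), 'orientation': array([-7.28969821e-04,  7.07106175e-01,  7.07106795e-01, -5.53651226e-04]), 'wrist_force': array([ 0.36565635,  0.47026718, -0.2425469 ]), 'ft_torque': array([-0.04404105,  0.05269905,  0.02040903]), 'finger_gap': 0.08556117611401229}
scene 47.671846568153484 314.97251172611686 237.54215309147693 [[-0.8068591291196014, 0.5907235212486107, -0.004905833262609236, 0.4465742265436418], [0.34668723841432236, 0.46677747254862434, -0.8135888088228409, -0.10625227217667758], [-0.4783161135452257, -0.6581523475341865, -0.5814199712412967, 1.4924373348195972], [0.0, 0.0, 0.0, 1.0]]
side 46.49116688207578 317.32048547219875 246.11824564183345 [[0.995768895998179, -0.09188899581582777, -0.0008474730239372794, -0.5228238027484059], [-0.049916869763352786, -0.5331425290961016, -0.844551567272266, 0.12514051206676896], [0.07715317152000943, 0.8410204849568, -0.5354735586445262, 1.4257614555240061], [0.0, 0.0, 0.0, 1.0]]
wrist 65.22080905325159 328.3697301773142 246.81029795849656 [[0.999998795679342, 0.001308368608293383, -0.0008347523289862, -0.5751090980766072], [0.0014857643277210745, -0.962495079456474, 0.27129506911560125, -0.036550154066226095], [-0.0004484910571983997, -0.27129598263457794, -0.9624958642311722, 0.37942756272620937], [0.0, 0.0, 0.0, 1.0]]
['MotionError', 'get_state', 'grip_depth', 'hand_in', 'read_camera']
```

View pics/scene0.png

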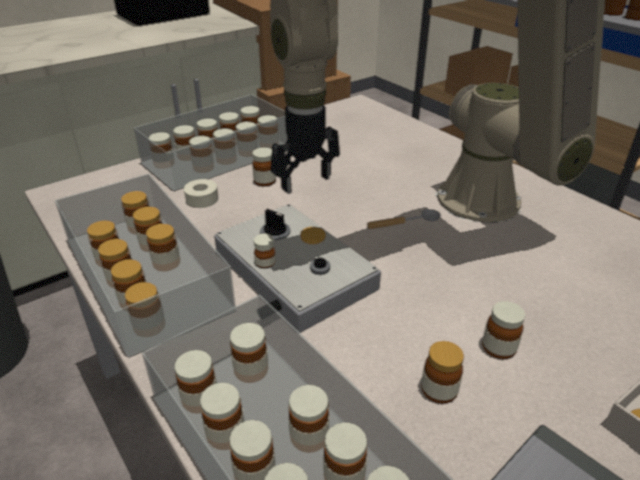

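View pics/side0.png

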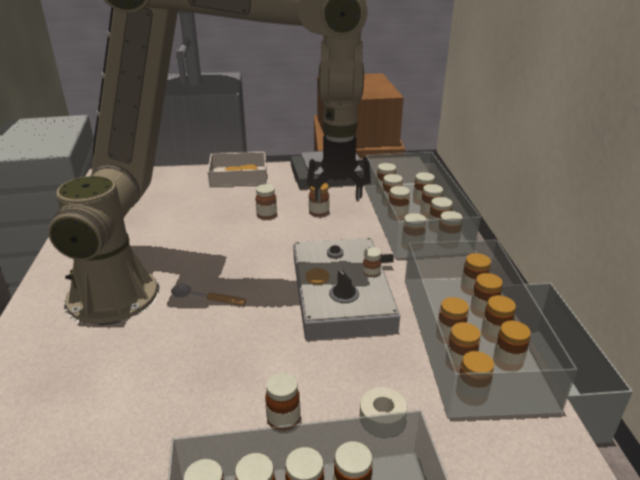

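View pics/wrist0.png

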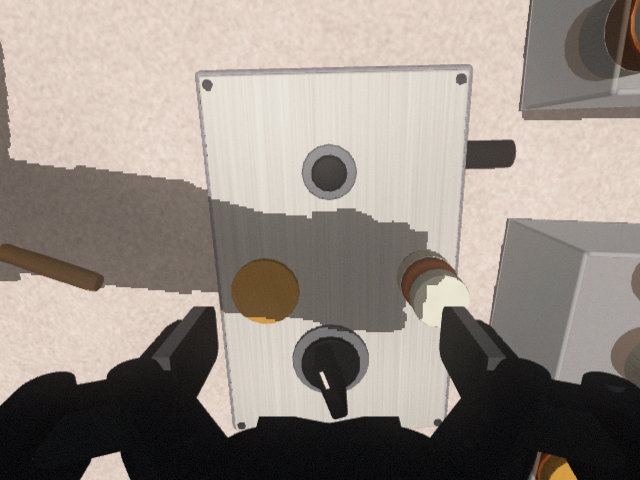

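```bash
cat > h.py <<'E'
from workcell import env
import cv2,numpy as np
def ray(c,u,v,z):
    f=240/np.tan(np.radians(c["vertical_fov"]/2))
    M=c["camera_from_world"];R=M[:3,:3];o=-R.T@M[:3,3]
    d=R.T@np.array([(u-c["cx"])/f,(v-c["cy"])/f,1.]);t=(z-o[2])/d[2];return (o+t*d)
def px(c,p):
    f=240/np.tan(np.radians(c["vertical_fov"]/2))
    q=c["camera_from_world"]@np.r_[p,1];return q[0]/q[2]*f+c["cx"],q[1]/q[2]*f+c["cy"]
def crop(c,x,y,w,h,k,name):
    cv2.imwrite(name,cv2.resize(c["frame"][y:y+h,x:x+w,::-1],None,fx=k,fy=k,interpolation=cv2.INTER_CUBIC))
E
python3 - <<'E'
from h import *
c=env.read_camera("wrist");M=c["camera_from_world"];print(-M[:3,:3].T@M[:3,3])
crop(c,270,300,130,125,6,"pics/w1.png")
for u,v,z in((197,72,.06),(471,66,.06),(329,173,.085),(330,357,.064),(234,430,.06),(445,427,.06),(265,291,.072),(432,285,.06)):print(u,v,ray(c,u,v,z))
c=env.read_camera("scene");crop(c,210,190,160,120,5,"pics/s1.png")
c=env.read_camera("side");crop(c,290,230,120,90,6,"pics/d1.png")
E
```

```text
[0.57537353 0.06850458 0.37474577]
197 72 [0.4738784  0.11959792 0.06      ]
471 66 [0.68455509 0.12408111 0.06      ]
329 173 [0.57571189 0.04513179 0.085     ]
330 357 [ 0.57697461 -0.12652092  0.064     ]
234 430 [ 0.48013937 -0.21280346  0.06      ]
445 427 [ 0.69311881 -0.20876867  0.06      ]
265 291 [ 0.52039149 -0.05674556  0.072     ]
432 285 [ 0.66834138 -0.05569096  0.06      ]
```

View pics/w1.png

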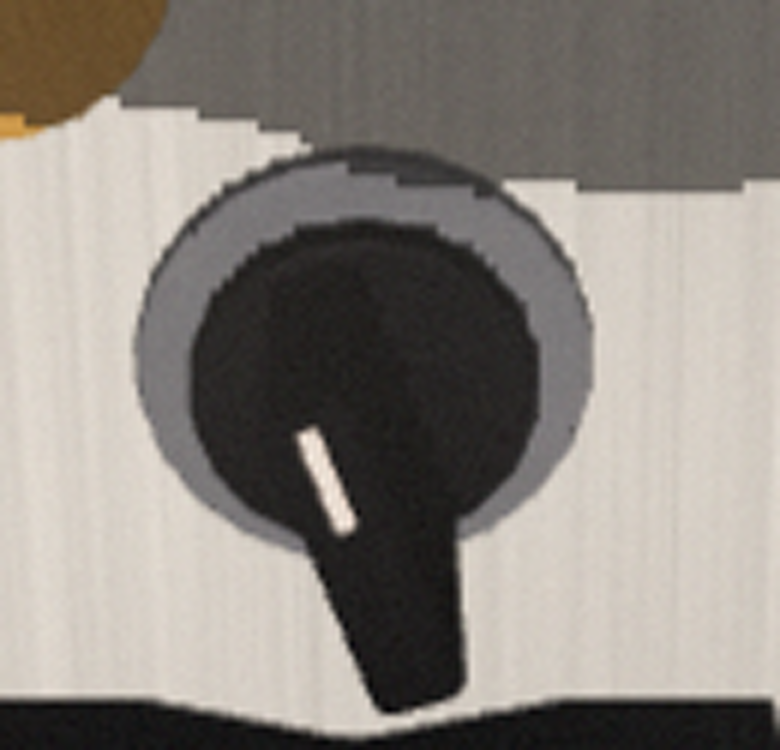

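View pics/s1.png

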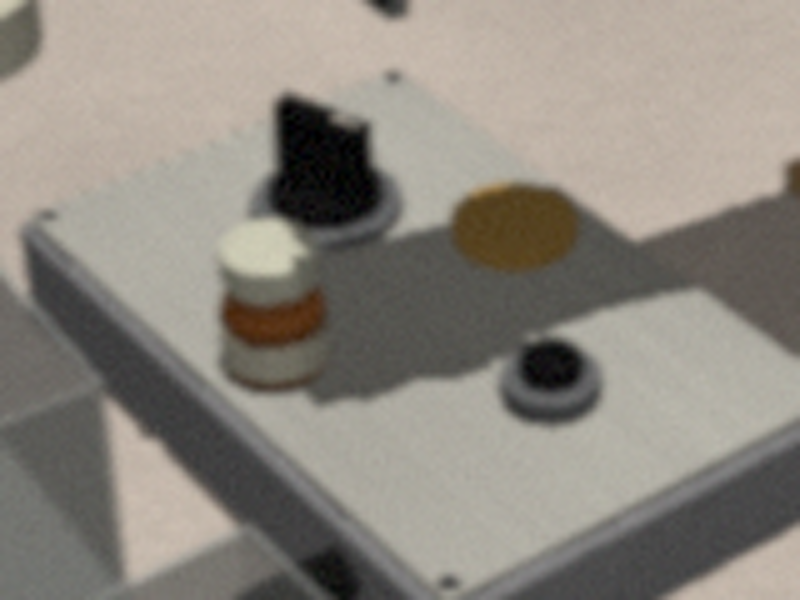

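View pics/d1.png

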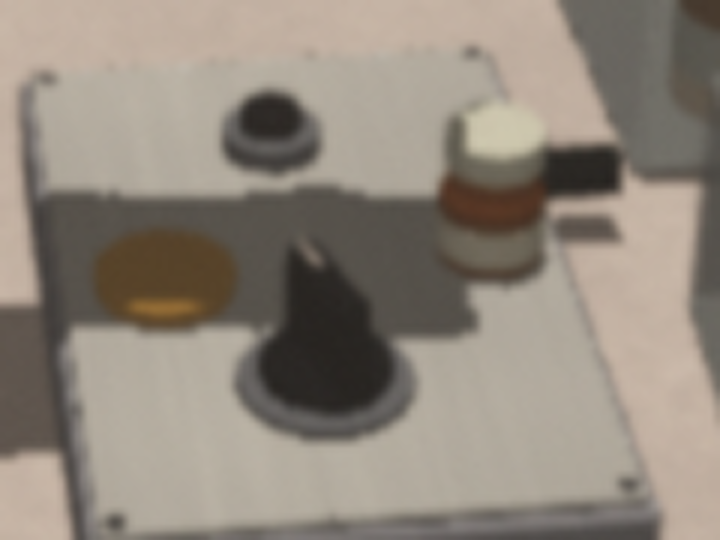

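Run:
```python
from h import *
c=env.read_camera("wrist")
def w(x,y,z,a=270,b=300,k=6,c=c): return ray(c,a+(x+.5)/k-.5,b+(y+.5)/k-.5,z)
for p in((309,432),(344,530),(326,480),(378,712),(466,688)):print(p,w(*p,.114))
print("collar",w(365,352,.064), "L/R",w(135,355,.064),w(592,355,.064),"T/B",w(362,147,.064),w(362,560,.064))
c=env.read_camera("scene")
for p in((285,95),(365,125),(345,118)):print(p,w(*p,.114,210,190,5,c))
print(w(550,362,.085,210,190,5,c),w(327,197,.064,210,190,5,c))
c=env.read_camera("side")
print(w(270,117,.085,290,230,6,c),w(312,253,.114,290,230,6,c),w(325,378,.064,290,230,6,c))
```

```text
(309, 432) [ 0.56997051 -0.10863057  0.114     ]
(344, 530) [ 0.57463005 -0.12377692  0.114     ]
(326, 480) [ 0.57221771 -0.11599756  0.114     ]
(378, 712) [ 0.57934239 -0.15304393  0.114     ]
(466, 688) [ 0.59146062 -0.14908274  0.114     ]
collar [ 0.57774755 -0.12815646  0.064     ] L/R [ 0.5416813  -0.12873219  0.064     ] [ 0.61334813 -0.1286483   0.064     ] T/B [ 0.57719121 -0.09270928  0.064     ] [ 0.5773697  -0.16621442  0.064     ]
(285, 95) [ 0.58187129 -0.1479695   0.114     ]
(365, 125) [ 0.56629787 -0.10505643  0.114     ]
(345, 118) [ 0.57036945 -0.11530114  0.114     ]
[0.58036383 0.05373236 0.085     ] [ 0.57368934 -0.12956459  0.064     ]
[0.57309975 0.03196943 0.085     ] [ 0.57207246 -0.11251097  0.114     ] [ 0.57640826 -0.12784304  0.064     ]
```

Request:
step_arm(
  series=[
    [[0.1,-4,0],0.12,100],
    [[0.2,-8.5,-2],0.24,100],
    [[0.25,-12.8,-5],0.323,100],
    [[0.25,-12.8,-8],0.323,100],
    [[0.25,-12.8,-8],0.323,100],
  ],
  newtons=60,
)

```text
clock: 1.08
tcp_pos: [0.5755, -0.1279, 0.1488]
orientation: [-0.003, 0.585, 0.811, -0.001]
wrist_force: [-0.7, -0.8, 0.1]
finger_gap: 0.0516
```

Run:
```python
from h import *
s=env.get_state();print(s)
c=env.read_camera("wrist");cv2.imwrite("pics/w2.png",c["frame"][:,:,::-1])
c=env.read_camera("scene");crop(c,200,110,160,120,5,"pics/s2.png")
c=env.read_camera("side");crop(c,280,180,133,100,6,"pics/d2.png")
```

```text
{'clock': 1.075, 'joint_pos': array([-3.54921304e-01,  3.80723195e-01, -6.17838293e-02,  1.13387384e+00,
        5.78330345e-05,  8.94122129e-01]), 'qvel': array([ 0.02053825, -0.0318817 ,  0.05833544,  0.03483019, -0.00106393,
        0.00062825]), 'tau': array([-7.38722496e-01, -4.95532715e+01,  2.82144088e+01, -6.08309582e-01,
       -3.21740680e-02, -1.18647044e-02]), 'tcp_pos': array([ 0.57547972, -0.12794575,  0.14877443]), 'orientation': array([-2.69910171e-03,  5.84707122e-01,  8.11239659e-01, -7.15837262e-04]), 'wrist_force': array([-0.67959129, -0.76642541,  0.0706296 ]), 'ft_torque': array([ 0.0302021 ,  0.01100315, -0.02418539]), 'finger_gap': 0.051612771478196}
```

View pics/w2.png

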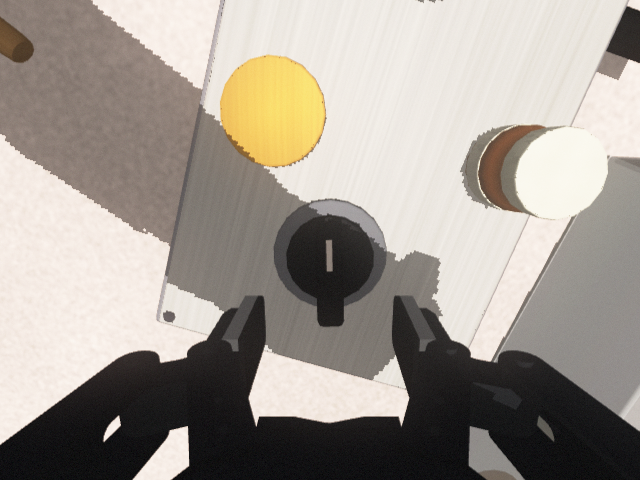

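View pics/s2.png

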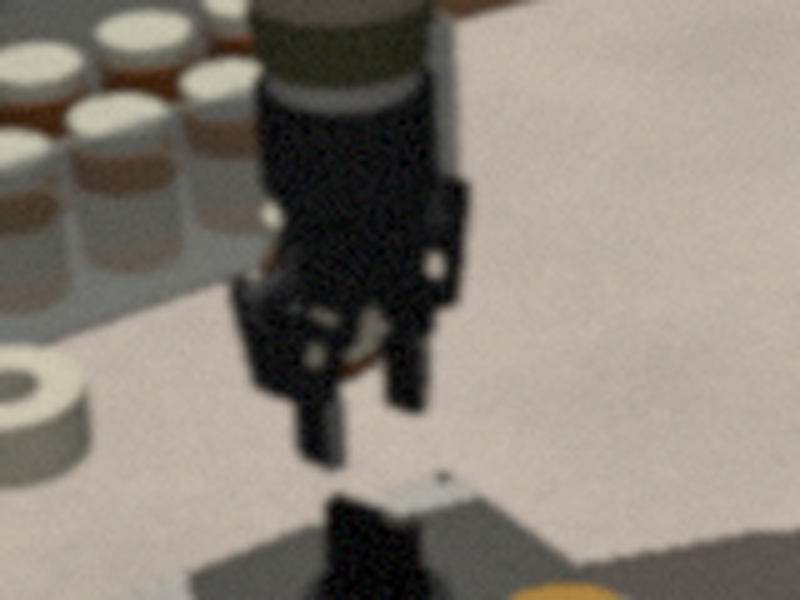

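View pics/d2.png

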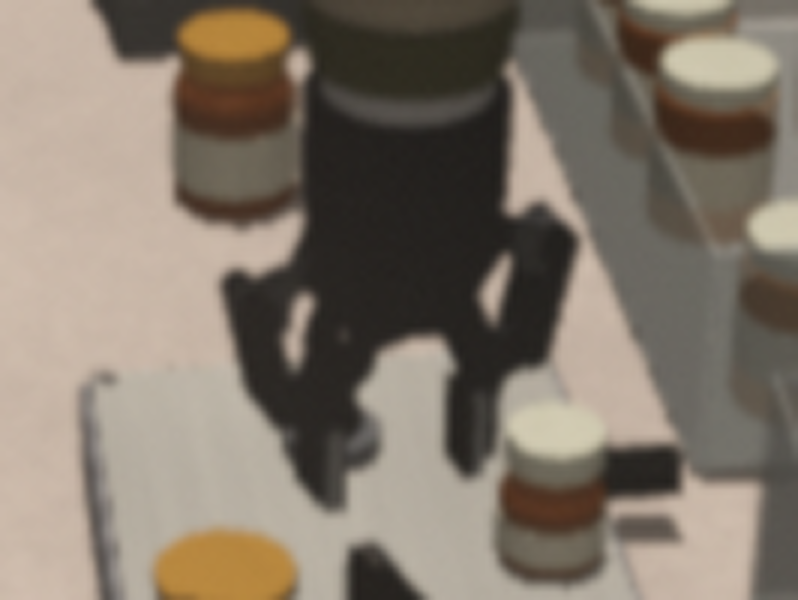

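Run:
```python
from h import *
s=env.get_state();print(s['tcp_pos'])
c=env.read_camera("wrist");crop(c,255,185,150,150,4,"pics/w3.png")
print(ray(c,330,254,.064),ray(c,329,255,.114),ray(c,328.5,240,.114),ray(c,330,270,.114),ray(c,330.3,326,.114))
print("jar",ray(c,561,172,.122))
```

```text
[ 0.57822009 -0.12778265  0.15263876]
[ 0.58073997 -0.12939506  0.064     ] [ 0.57526343 -0.11574623  0.114     ] [ 0.57249849 -0.10834046  0.114     ] [ 0.57833638 -0.12324083  0.114     ] [ 0.58871127 -0.15340681  0.114     ]
jar [ 0.66258225 -0.04178011  0.122     ]
```

View pics/w3.png

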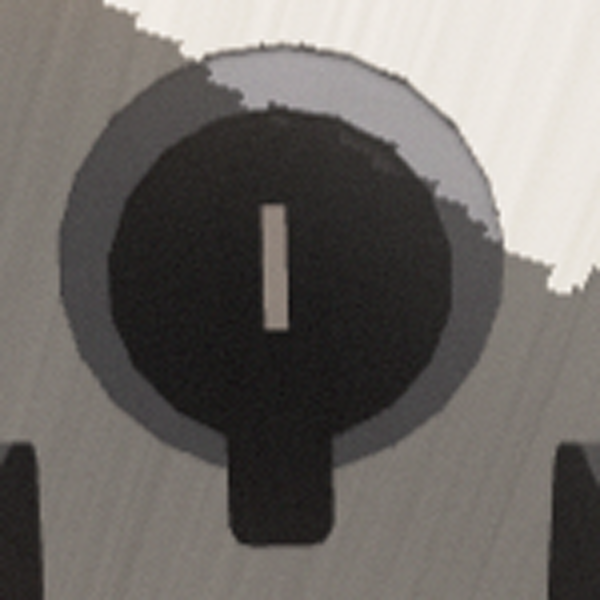

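Request:
step_arm(
  series=[
    [[0.1,-0.1,-2],0,100],
    [[0.1,-0.1,-4.5],0,100],
    [[0.1,-0.1,-6.3],0,100],
    [[0.1,-0.1,-7],0,100],
    [[0.1,-0.1,-7],0,100],
  ],
)

```text
clock: 1.9
tcp_pos: [0.5799, -0.1285, 0.0837]
orientation: [0.002, 0.584, 0.812, 0.0]
wrist_force: [-0.4, 0.8, 0.4]
finger_gap: 0.0517
```

```bash
cat > st.py <<'E'
from h import *
s=env.get_state();q=s['orientation'];yaw=np.degrees(2*np.arctan2(q[2],q[1]))-90
print(s['clock'],s['tcp_pos'].round(4),"yaw",yaw.round(2),"F",s['wrist_force'].round(2),"T",s['ft_torque'].round(3),"gap",round(s['finger_gap'],4),"tau6",s['tau'][5].round(3),s['tau'][0].round(2),"j6",s['joint_pos'][5].round(3))
E
python3 st.py; python3 st.py;python3 - <<'E'
from h import *
c=env.read_camera("wrist");cv2.imwrite("pics/w4.png",c["frame"][:,:,::-1])
E
python3 st.py
```

```text
1.9 [ 0.5799 -0.1285  0.0837] yaw 18.59 F [-0.4   0.83  0.38] T [-0.042  0.038 -0.001] gap 0.0517 tau6 0.0 0.01 j6 0.893
1.9 [ 0.5799 -0.1285  0.0837] yaw 18.59 F [-0.4   0.83  0.38] T [-0.042  0.038 -0.001] gap 0.0517 tau6 0.0 0.01 j6 0.893
1.95 [ 0.5802 -0.1287  0.0841] yaw 18.59 F [ 1.18 -0.73  0.37] T [-0.018 -0.004  0.027] gap 0.0523 tau6 0.0 0.04 j6 0.893
```

View pics/w4.png

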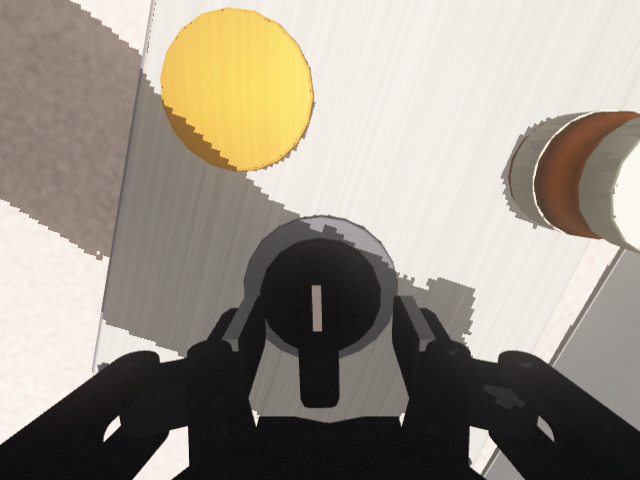

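Request:
step_arm(
  series=[
    [[-0.36,-0.08,-0.2],0,100],
    [[-0.36,-0.08,-0.2],0,100],
    [[-0.36,-0.08,-0.2],0,100],
  ],
)

```text
clock: 2.33
tcp_pos: [0.5768, -0.1296, 0.0824]
orientation: [0.002, 0.584, 0.812, 0.001]
wrist_force: [-0.8, -0.1, 0.3]
finger_gap: 0.0519
```

```bash
python3 - <<'E'
from h import *
c=env.read_camera("wrist");crop(c,220,200,200,150,4,"pics/w5.png")
print("lineend",ray(c,328,331,.114))
E
python3 st.py
```

```text
lineend [ 0.57472643 -0.12238751  0.114     ]
2.375 [ 0.5768 -0.1296  0.0823] yaw 18.58 F [ 0.2   0.15 -0.12] T [ 0.018 -0.012 -0.02 ] gap 0.0517 tau6 -0.0 0.0 j6 0.89
```

View pics/w5.png

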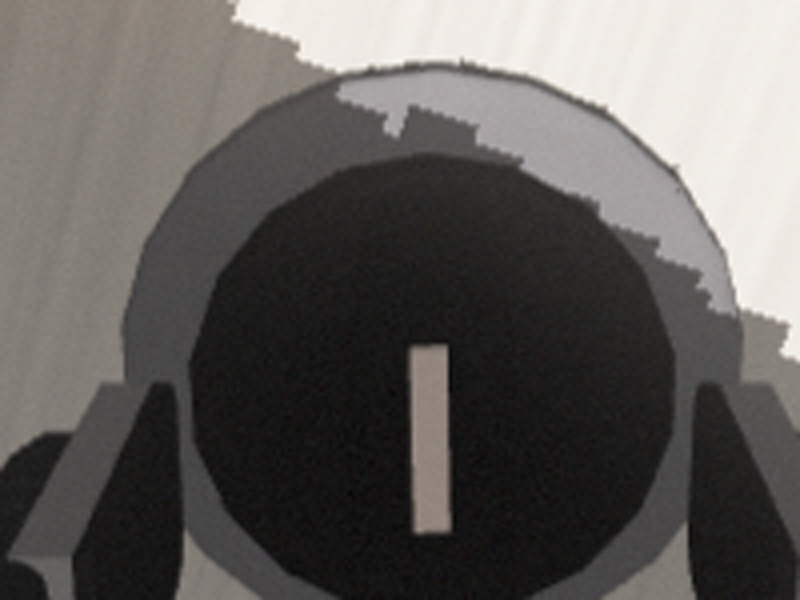

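Request:
step_arm(
  series=[
    [[0,0,0],0,170],
    [[0,0,0],0,255],
    [[0,0,0],0,255],
    [[0,0,0],0,255],
    [[0,0,0],0,255],
  ],
  newtons=50,
)

```text
clock: 3.0
tcp_pos: [0.5766, -0.1297, 0.0825]
orientation: [0.002, 0.584, 0.812, 0.0]
wrist_force: [-1.4, -0.5, 3.5]
finger_gap: 0.0133
```

```bash
python3 st.py
python3 - <<'E'
from h import *
for i in range(6):
    env.read_camera("wrist"); s=env.get_state(); print(s['ft_torque'].round(3),s['wrist_force'].round(2),round(s['finger_gap'],4))
E
```

```text
3.0 [ 0.5766 -0.1297  0.0825] yaw 18.58 F [-1.43 -0.53  3.49] T [-0.076  0.373  0.031] gap 0.0133 tau6 0.017 0.43 j6 0.89
[-0.096  0.507  0.003] [-1.21  0.38  2.38] 0.013
[-0.119  0.489  0.038] [-2.21  0.09  3.4 ] 0.0134
[-0.115  0.512  0.071] [-1.76  0.57  3.43] 0.0133
[-0.123  0.496  0.027] [-2.23 -0.33  3.64] 0.0134
[-0.107  0.555 -0.039] [-2.11 -1.28  2.63] 0.0127
[-0.126  0.602  0.02 ] [-2.89 -0.37  3.87] 0.013
```

Request:
step_arm(
  series=[
    [[0,0,0],0.1,255],
    [[0,0,0],0.2,255],
    [[0,0,0],0.3,255],
    [[0,0,0],0.349,255],
    [[0,0,0],0.349,255],
  ],
)

```text
clock: 3.92
tcp_pos: [0.577, -0.1295, 0.0825]
orientation: [0.002, 0.434, 0.901, 0.001]
wrist_force: [0.1, 1.4, 2.1]
finger_gap: 0.0133
```

```bash
python3 st.py
python3 - <<'E'
from h import *
c=env.read_camera("side");crop(c,290,200,120,100,6,"pics/d6.png")
c=env.read_camera("scene");crop(c,210,160,120,100,6,"pics/s6.png")
E
python3 st.py
```

```text
3.925 [ 0.577  -0.1295  0.0825] yaw 38.56 F [0.13 1.41 2.12] T [0.174 0.086 0.111] gap 0.0133 tau6 -0.144 -0.42 j6 0.54
4.025 [ 0.577  -0.1295  0.0825] yaw 38.54 F [-0.14  1.16  1.41] T [0.182 0.004 0.049] gap 0.0135 tau6 0.021 -0.61 j6 0.541
```

View pics/s6.png

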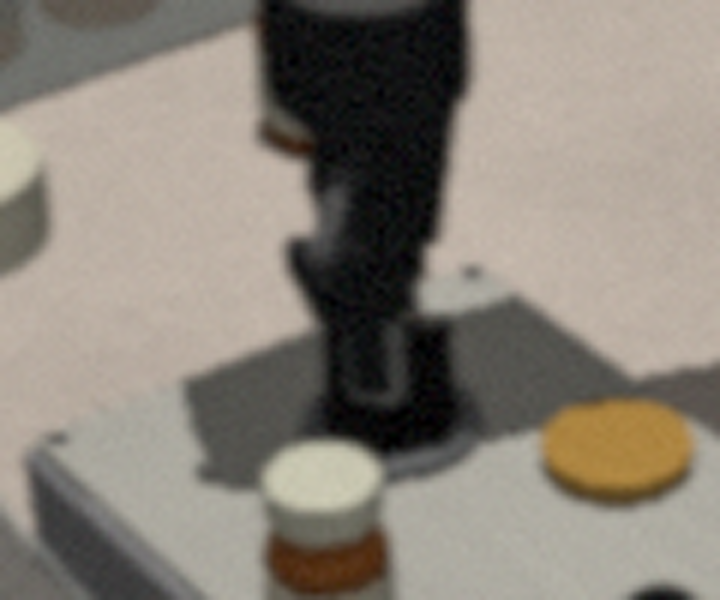

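Request:
step_arm(
  series=[
    [[0,0,0],0.07,255],
    [[0,0,0],0.12,255],
    [[0,0,0],0.12,255],
  ],
)

```text
clock: 4.4
tcp_pos: [0.5771, -0.1293, 0.0825]
orientation: [0.002, 0.38, 0.925, 0.002]
wrist_force: [0.0, 1.3, 2.0]
finger_gap: 0.0132
```

```bash
cat > tq.py <<'E'
from h import *
L=[]
for i in range(4):
    env.read_camera("wrist"); s=env.get_state(); L.append([s['ft_torque'][2],s['tau'][5]])
print(np.mean(L,0).round(3),np.array(L).T.round(3).tolist())
E
python3 st.py; python3 tq.py;python3 st.py
```

```text
4.4 [ 0.5771 -0.1293  0.0825] yaw 45.34 F [0.01 1.33 1.96] T [ 0.177  0.134 -0.136] gap 0.0132 tau6 -0.291 -0.41 j6 0.422
[-0.102 -0.132] [[-0.093, -0.096, -0.083, -0.134], [-0.165, -0.127, -0.118, -0.119]]
4.6 [ 0.5771 -0.1294  0.0825] yaw 45.37 F [0.12 1.33 1.56] T [ 0.279  0.088 -0.134] gap 0.0131 tau6 -0.119 -0.6 j6 0.421
```

Request:
step_arm(
  series=[
    [[0,0,0],0.07,255],
    [[0,0,0],0.14,255],
    [[0,0,0],0.2,255],
    [[0,0,0],0.23,255],
    [[0,0,0],0.23,255],
  ],
)

```text
clock: 5.22
tcp_pos: [0.5773, -0.1291, 0.0825]
orientation: [0.002, 0.271, 0.962, 0.002]
wrist_force: [0.7, 2.4, 2.2]
finger_gap: 0.0134
```

```bash
python3 st.py; python3 tq.py;python3 st.py
```

```text
5.225 [ 0.5773 -0.1291  0.0825] yaw 58.52 F [0.73 2.35 2.25] T [ 0.412 -0.113  0.006] gap 0.0134 tau6 -0.086 -1.42 j6 0.192
[-0.011  0.009] [[0.06, -0.069, -0.035, 0.002], [-0.011, 0.013, 0.018, 0.018]]
5.425 [ 0.5773 -0.1291  0.0825] yaw 58.54 F [1.23 2.91 1.51] T [ 0.531 -0.188  0.002] gap 0.0135 tau6 0.018 -1.76 j6 0.191
```

Request:
step_arm(
  series=[
    [[0,0,0],0.03,255],
    [[0,0,0],0.05,255],
    [[0,0,0],0.05,255],
  ],
)

```text
clock: 5.8
tcp_pos: [0.5774, -0.1291, 0.0825]
orientation: [0.002, 0.247, 0.969, 0.002]
wrist_force: [0.4, 2.8, 1.0]
finger_gap: 0.0135
```

```bash
python3 tq.py;python3 st.py
```

```text
[-0.088 -0.077] [[-0.079, -0.141, -0.068, -0.065], [-0.092, -0.076, -0.071, -0.07]]
6.0 [ 0.5773 -0.1291  0.0824] yaw 61.39 F [0.73 3.2  1.9 ] T [ 0.571 -0.213 -0.065] gap 0.0134 tau6 -0.07 -1.74 j6 0.141
```

Request:
step_arm(
  series=[
    [[0,0,0],0.02,255],
    [[0,0,0],0.04,255],
    [[0,0,0],0.04,255],
  ],
)

```text
clock: 6.38
tcp_pos: [0.5774, -0.129, 0.0825]
orientation: [0.002, 0.227, 0.974, 0.002]
wrist_force: [1.1, 2.9, 0.7]
finger_gap: 0.0135
```

```bash
python3 tq.py;python3 st.py
```

```text
[-0.112 -0.132] [[-0.125, -0.07, -0.104, -0.147], [-0.147, -0.13, -0.125, -0.124]]
6.575 [ 0.5773 -0.1291  0.0825] yaw 63.68 F [0.97 2.83 2.52] T [ 0.627 -0.258 -0.147] gap 0.0135 tau6 -0.124 -1.87 j6 0.101
```

Request:
step_arm(
  series=[
    [[0,0,0],0.03,255],
    [[0,0,0],0.06,255],
    [[0,0,0],0.06,255],
  ],
)

```text
clock: 6.95
tcp_pos: [0.5774, -0.1289, 0.0825]
orientation: [0.002, 0.198, 0.98, 0.002]
wrist_force: [1.2, 4.3, 1.1]
finger_gap: 0.0135
```

```bash
python3 tq.py;python3 st.py
```

```text
[-0.122 -0.137] [[-0.121, -0.087, -0.161, -0.12], [-0.16, -0.135, -0.128, -0.125]]
7.15 [ 0.5774 -0.129   0.0825] yaw 67.12 F [1.76 3.63 0.62] T [ 0.674 -0.301 -0.12 ] gap 0.0133 tau6 -0.125 -2.18 j6 0.041
```

Torque stays at the click level, so this is not the stop; completing click 3 (to yaw 78.6).

Request:
step_arm(
  series=[
    [[0,0,0],0.07,255],
    [[0,0,0],0.14,255],
    [[0,0,0],0.2,255],
    [[0,0,0],0.2,255],
  ],
)

```text
clock: 7.65
tcp_pos: [0.5775, -0.1287, 0.0825]
orientation: [0.002, 0.1, 0.995, 0.003]
wrist_force: [2.1, 4.8, 0.4]
finger_gap: 0.0133
```

```bash
python3 tq.py;python3 st.py
```

```text
[0.022 0.009] [[-0.02, 0.006, 0.067, 0.035], [-0.037, 0.021, 0.029, 0.023]]
7.85 [ 0.5775 -0.1287  0.0825] yaw 78.54 F [1.66 4.19 0.97] T [ 0.974 -0.381  0.035] gap 0.0137 tau6 0.023 -3.02 j6 -0.158
```

Request:
step_arm(
  series=[
    [[0,0,0],0.03,255],
    [[0,0,0],0.05,255],
    [[0,0,0],0.05,255],
  ],
)

```text
clock: 8.22
tcp_pos: [0.5775, -0.1287, 0.0825]
orientation: [0.002, 0.075, 0.997, 0.003]
wrist_force: [1.3, 4.6, 1.8]
finger_gap: 0.013
```

```bash
python3 tq.py;python3 st.py
```

```text
[-0.078 -0.079] [[-0.158, -0.036, -0.083, -0.034], [-0.091, -0.076, -0.074, -0.073]]
8.425 [ 0.5775 -0.1286  0.0825] yaw 81.4 F [1.89 4.44 1.88] T [ 0.901 -0.345 -0.034] gap 0.0135 tau6 -0.073 -2.88 j6 -0.208
```

Request:
step_arm(
  series=[
    [[0,0,0],0.03,255],
    [[0,0,0],0.06,255],
    [[0,0,0],0.06,255],
  ],
)

```text
clock: 8.8
tcp_pos: [0.5775, -0.1286, 0.0825]
orientation: [0.002, 0.045, 0.999, 0.003]
wrist_force: [1.6, 4.8, 2.5]
finger_gap: 0.013
```

```bash
python3 tq.py;python3 st.py
```

```text
[-0.136 -0.146] [[-0.097, -0.123, -0.166, -0.157], [-0.158, -0.144, -0.142, -0.141]]
9.0 [ 0.5775 -0.1286  0.0825] yaw 84.86 F [0.45 4.72 2.51] T [ 0.976 -0.341 -0.157] gap 0.0131 tau6 -0.141 -2.89 j6 -0.268
```

Request:
step_arm(
  series=[
    [[0,0,0],0.07,255],
    [[0,0,0],0.14,255],
    [[0,0,0],0.2,255],
    [[0,0,0],0.238,255],
    [[0,0,0],0.238,255],
  ],
)

```text
clock: 9.62
tcp_pos: [0.5775, -0.1282, 0.0825]
orientation: [0.001, -0.075, 0.997, 0.004]
wrist_force: [2.4, 5.5, 1.4]
finger_gap: 0.0131
```

```bash
python3 tq.py;python3 st.py
```

```text
[0.02  0.007] [[0.044, 0.059, 0.031, -0.052], [-0.008, 0.009, 0.013, 0.013]]
9.825 [ 0.5775 -0.1282  0.0825] yaw 98.55 F [2.27 6.17 1.94] T [ 1.127 -0.355 -0.052] gap 0.0137 tau6 0.013 -3.41 j6 -0.507
```

Four clicks passed; this should be the stop. Gentle probe.

Request:
step_arm(
  series=[
    [[0,0,0],0.03,255],
    [[0,0,0],0.045,255],
    [[0,0,0],0.045,255],
  ],
)

```text
clock: 10.2
tcp_pos: [0.5775, -0.1282, 0.0825]
orientation: [0.001, -0.097, 0.995, 0.004]
wrist_force: [1.8, 5.1, 1.5]
finger_gap: 0.0134
```

```bash
python3 tq.py;python3 st.py
```

```text
[-0.166 -0.174] [[-0.089, -0.168, -0.16, -0.248], [-0.18, -0.173, -0.172, -0.171]]
10.4 [ 0.5774 -0.1282  0.0825] yaw 101.14 F [1.12 4.38 1.95] T [ 0.888 -0.41  -0.248] gap 0.0131 tau6 -0.171 -2.91 j6 -0.552
```

Request:
step_arm(
  series=[
    [[0,0,0],0.02,255],
    [[0,0,0],0.035,255],
    [[0,0,0],0.035,255],
  ],
)

```text
clock: 10.78
tcp_pos: [0.5774, -0.1281, 0.0825]
orientation: [0.001, -0.114, 0.993, 0.004]
wrist_force: [1.1, 4.4, 2.3]
finger_gap: 0.0133
```

```bash
python3 tq.py;python3 st.py
```

```text
[-0.314 -0.335] [[-0.309, -0.295, -0.31, -0.344], [-0.341, -0.334, -0.333, -0.332]]
10.975 [ 0.5774 -0.1281  0.0824] yaw 103.13 F [2.16 4.47 0.74] T [ 0.978 -0.357 -0.344] gap 0.0132 tau6 -0.332 -2.77 j6 -0.587
```

Request:
step_arm(
  series=[
    [[0,0,0],-0.1,255],
    [[0,0,0],-0.2,255],
    [[0,0,0],-0.3,255],
    [[0,0,0],-0.4,255],
    [[0,0,0],-0.429,255],
  ],
)

```text
clock: 11.6
tcp_pos: [0.5774, -0.1287, 0.0825]
orientation: [0.002, 0.1, 0.995, 0.003]
wrist_force: [1.7, 1.9, 0.6]
finger_gap: 0.0133
```

```bash
python3 tq.py;python3 st.py
```

```text
[0.012 0.086] [[0.021, 0.009, -0.0, 0.017], [0.09, 0.179, 0.06, 0.017]]
11.8 [ 0.5774 -0.1286  0.0825] yaw 78.6 F [1.15 1.58 1.6 ] T [ 0.164 -0.322  0.017] gap 0.0133 tau6 0.017 -0.93 j6 -0.159
```

Request:
step_arm(
  series=[
    [[0,0,0],-0.1,255],
    [[0,0,0],-0.2,255],
    [[0,0,0],-0.3,255],
    [[0,0,0],-0.349,255],
    [[0,0,0],-0.349,255],
  ],
)

```text
clock: 12.42
tcp_pos: [0.5773, -0.1291, 0.0825]
orientation: [0.003, 0.27, 0.963, 0.002]
wrist_force: [0.6, 1.0, 1.4]
finger_gap: 0.0131
```

```bash
python3 tq.py;python3 st.py
```

```text
[-0.014  0.008] [[-0.046, -0.034, 0.048, -0.023], [0.041, 0.003, -0.005, -0.005]]
12.625 [ 0.5773 -0.129   0.0825] yaw 58.64 F [0.77 0.09 2.14] T [-0.179 -0.043 -0.023] gap 0.0131 tau6 -0.005 0.12 j6 0.189
```

Request:
step_arm(
  series=[
    [[0,0,0],-0.1,255],
    [[0,0,0],-0.2,255],
    [[0,0,0],-0.3,255],
    [[0,0,0],-0.349,255],
    [[0,0,0],-0.349,255],
  ],
)

```text
clock: 13.25
tcp_pos: [0.577, -0.1294, 0.0825]
orientation: [0.003, 0.433, 0.901, 0.001]
wrist_force: [-0.5, -0.6, 2.0]
finger_gap: 0.013
```

```bash
python3 tq.py;python3 st.py
```

```text
[0.015 0.011] [[0.021, 0.069, -0.019, -0.01], [0.045, 0.006, -0.003, -0.003]]
13.45 [ 0.577  -0.1294  0.0825] yaw 38.66 F [-1.91 -2.15  1.71] T [-0.384  0.319 -0.01 ] gap 0.0135 tau6 -0.003 1.08 j6 0.539
```

Three clicks clockwise; the fourth goes to yaw 18.6.

Request:
step_arm(
  series=[
    [[0,0,0],-0.1,255],
    [[0,0,0],-0.2,255],
    [[0,0,0],-0.3,255],
    [[0,0,0],-0.35,255],
    [[0,0,0],-0.35,255],
  ],
)

```text
clock: 14.08
tcp_pos: [0.5766, -0.1296, 0.0825]
orientation: [0.003, 0.583, 0.812, 0.0]
wrist_force: [-2.5, -1.9, 2.3]
finger_gap: 0.0134
```

```bash
python3 tq.py;python3 st.py
```

```text
[0.027 0.014] [[0.029, 0.015, 0.054, 0.008], [0.049, 0.009, -0.0, -0.0]]
14.275 [ 0.5766 -0.1296  0.0824] yaw 18.65 F [-2.79 -2.38  3.1 ] T [-0.502  0.716  0.008] gap 0.0133 tau6 -0.0 1.77 j6 0.889
```

Torque is zero at the rest position. Open and look.

Request:
step_arm(
  series=[
    [[0,0,0],0,180],
    [[0,0,0],0,100],
    [[0,0,0],0,100],
    [[0,0,0],0,100],
    [[0,0,0],0,100],
  ],
)

```text
clock: 14.9
tcp_pos: [0.5766, -0.1296, 0.0824]
orientation: [0.003, 0.583, 0.812, 0.0]
wrist_force: [0.2, -0.9, 0.4]
finger_gap: 0.0518
```

Request:
step_arm(
  series=[
    [[0,0,2.5],0,100],
    [[0,0,5],0,100],
    [[0,0,7.1],0,100],
    [[0,0,7.1],0,100],
  ],
)

```text
clock: 15.4
tcp_pos: [0.578, -0.13, 0.1552]
orientation: [0.005, 0.583, 0.812, 0.001]
wrist_force: [-0.4, 0.2, 0.9]
finger_gap: 0.0521
```

```bash
python3 st.py
python3 - <<'E'
from h import *
c=env.read_camera("wrist");cv2.imwrite("pics/w7.png",c["frame"][:,:,::-1])
c=env.read_camera("wrist");crop(c,255,185,150,150,4,"pics/w8.png")
E
python3 st.py
```

```text
15.4 [ 0.578  -0.13    0.1552] yaw 18.65 F [-0.43  0.16  0.91] T [-0.024  0.022 -0.005] gap 0.0521 tau6 -0.0 0.06 j6 0.889
15.5 [ 0.5765 -0.1295  0.1529] yaw 18.65 F [-0.24 -0.26  0.91] T [-0.037  0.025  0.033] gap 0.0522 tau6 -0.0 0.01 j6 0.889
```

View pics/w7.png

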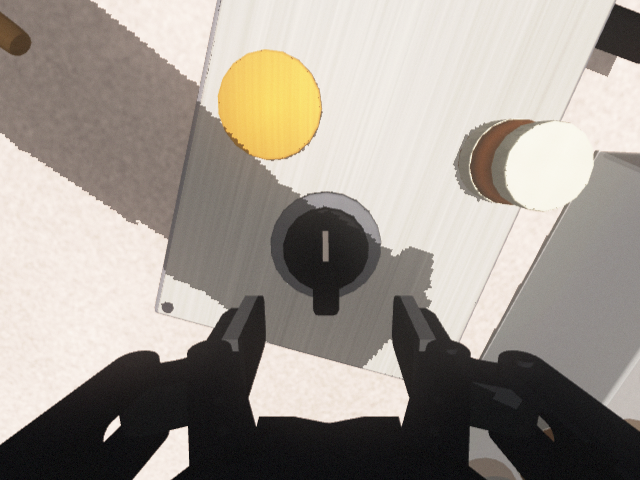

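View pics/w8.png

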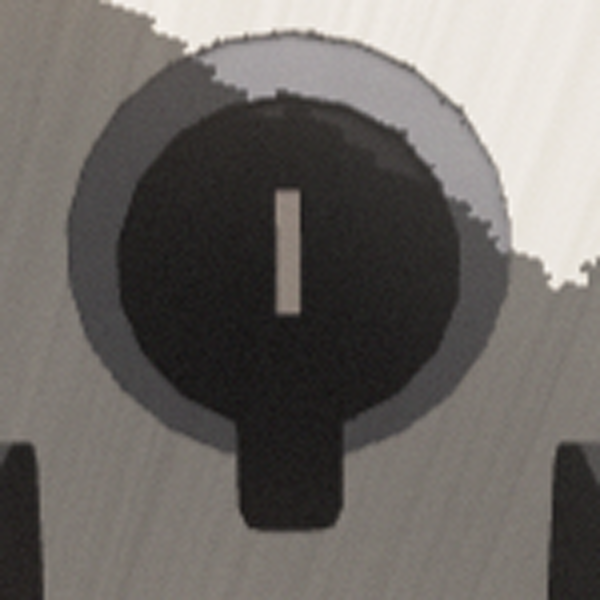

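Run:
```python
from h import *
from scipy.optimize import least_squares
cs=env.read_camera("scene");cd=env.read_camera("side")
obs=[(cs,210+550/5-.4,190+362/5-.4),(cd,290+270/6-.4,230+117/6-.4)]
import numpy as np
# wrist ray at start via known pose: points at z=.085 & z=.06
M=np.array([[0.999998795679342, 0.001308368608293383, -0.0008347523289862, -0.5751090980766072], [0.0014857643277210745, -0.962495079456474, 0.27129506911560125, -0.036550154066226095], [-0.0004484910571983997, -0.27129598263457794, -0.9624958642311722, 0.37942756272620937], [0,0,0,1]])
cw=dict(vertical_fov=65.22080905325159,cx=328.3697,cy=246.8103,camera_from_world=M)
obs.append((cw,329,173))
r=least_squares(lambda p:np.concatenate([np.array(px(c,p))-(u,v) for c,u,v in obs]),[.576,.045,.08])
print(r.x,r.fun)
```

```text
[0.5753923  0.04461678 0.07690242] [-0.68676944  0.00971078  0.2345956  -0.05432798 -0.27611749 -0.14766865]
```

Request:
step_arm(
  series=[
    [[0,2,1],-0.1,255],
    [[0,6,2],-0.2,255],
    [[0,10,2],-0.3,255],
    [[-0.1,13,2],-0.325,255],
    [[-0.1,13,2],-0.325,255],
  ],
  newtons=20,
)

```text
clock: 16.23
tcp_pos: [0.5741, 0.0027, 0.171]
orientation: [0.001, 0.706, 0.708, -0.001]
wrist_force: [-0.5, 0.2, 0.1]
finger_gap: -0.0002
```

```bash
python3 - <<'E'
from h import *
c=env.read_camera("wrist")
c=env.read_camera("wrist");cv2.imwrite("pics/w9.png",c["frame"][:,:,::-1])
E
python3 st.py
```

```text
16.325 [0.5746 0.0007 0.1713] yaw 0.08 F [-0.03  0.49  0.21] T [-0.037  0.01  -0.004] gap -0.0003 tau6 0.015 0.84 j6 1.432
```

View pics/w9.png

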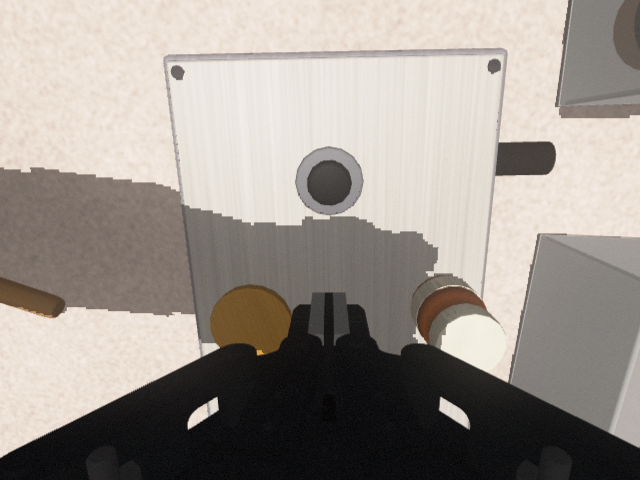

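Request:
step_arm(
  series=[
    [[0.05,2.2,0],0,255],
    [[0.05,4.4,-2],0,255],
    [[0.05,4.4,-5],0,255],
    [[0.05,4.4,-7.3],0,255],
    [[0.05,4.4,-7.3],0,255],
  ],
)

```text
clock: 16.95
tcp_pos: [0.5733, 0.0437, 0.096]
orientation: [-0.0, 0.707, 0.707, -0.002]
wrist_force: [-0.6, 0.3, 0.9]
finger_gap: 0.0002
```

```bash
python3 - <<'E'
from h import *
c=env.read_camera("wrist");cv2.imwrite("pics/w10.png",c["frame"][:,:,::-1])
c=env.read_camera("side");crop(c,280,180,120,100,6,"pics/d10.png")
c=env.read_camera("scene");crop(c,270,200,100,90,6,"pics/s10.png")
E
python3 st.py
```

```text
17.1 [0.5758 0.0439 0.0991] yaw 0.02 F [-0.5   1.23  0.02] T [ 0.    -0.002 -0.015] gap -0.0 tau6 -0.003 -0.01 j6 1.509
```

View pics/w10.png

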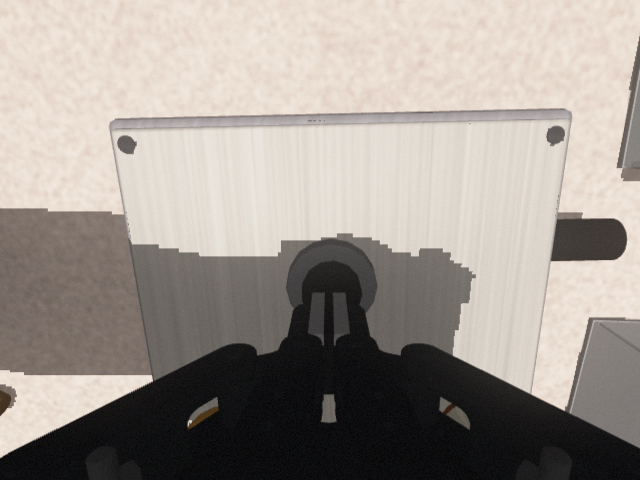

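View pics/d10.png

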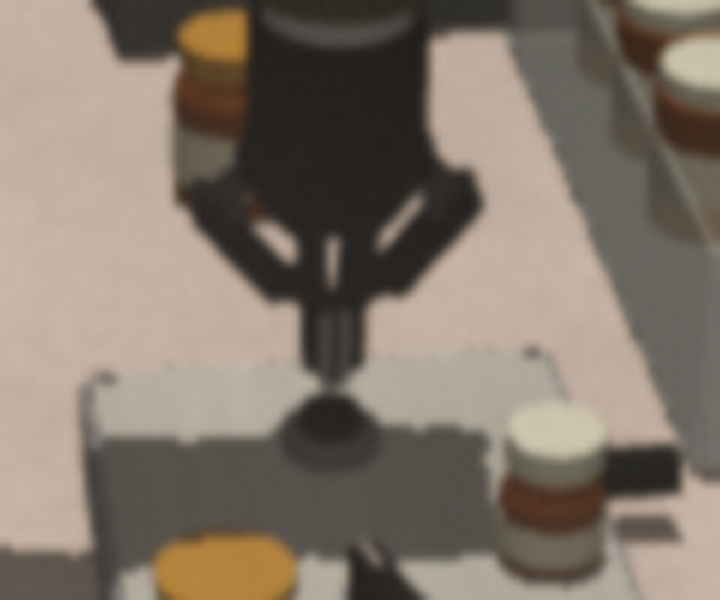

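View pics/s10.png

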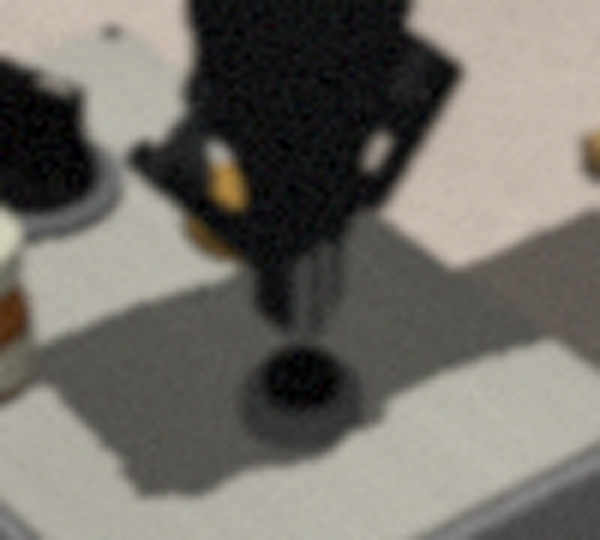

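Request:
step_arm(
  series=[
    [[0,0.05,-0.8],0,255],
    [[0,0.05,-1.5],0,255],
    [[0,0.05,-1.9],0,255],
    [[0,0.05,-1.9],0,255],
  ],
)

```text
clock: 17.6
tcp_pos: [0.5758, 0.0444, 0.0801]
orientation: [0.002, 0.707, 0.707, -0.0]
wrist_force: [-0.9, 0.8, 2.5]
finger_gap: 0.0
```

```bash
cat > f.py <<'E'
from h import *
L=[]
for i in range(3):
    env.read_camera("wrist"); L.append(env.get_state()['wrist_force'])
s=env.get_state();print(np.mean(L,0).round(2),s['tcp_pos'].round(4),s['clock'])
E
python3 f.py
```

```text
[-0.83 -0.33  2.95] [0.5758 0.0444 0.0804] 17.75
```

Request:
step_arm(
  series=[
    [[0,0,-0.1],0,255],
    [[0,0,-0.2],0,255],
    [[0,0,-0.2],0,255],
  ],
)

```text
clock: 18.12
tcp_pos: [0.5758, 0.0444, 0.0785]
orientation: [0.002, 0.707, 0.707, -0.0]
wrist_force: [-1.5, 0.1, 3.1]
finger_gap: -0.0003
```

```bash
python3 f.py
```

```text
[-1.44 -0.7   4.04] [0.5758 0.0444 0.0785] 18.275
```

Request:
step_arm(
  series=[
    [[0,0,-0.1],0,255],
    [[0,0,-0.15],0,255],
    [[0,0,-0.15],0,255],
  ],
)

```text
clock: 18.65
tcp_pos: [0.5758, 0.0444, 0.0771]
orientation: [0.002, 0.707, 0.707, -0.0]
wrist_force: [-0.8, -0.7, 4.8]
finger_gap: 0.0001
```

```bash
python3 f.py
```

```text
[-1.3  -0.98  4.4 ] [0.5758 0.0444 0.077 ] 18.8
```

Request:
step_arm(
  series=[
    [[0,0,-0.1],0,255],
    [[0,0,-0.15],0,255],
    [[0,0,-0.15],0,255],
  ],
)

```text
clock: 19.18
tcp_pos: [0.5758, 0.0444, 0.076]
orientation: [0.002, 0.707, 0.707, -0.0]
wrist_force: [-2.1, -0.0, 7.3]
finger_gap: -0.0003
```

```bash
python3 f.py
```

```text
[-2.46 -0.54  7.45] [0.5758 0.0444 0.076 ] 19.325
```

Request:
step_arm(
  series=[
    [[0,0,-0.1],0,255],
    [[0,0,-0.1],0,255],
    [[0,0,-0.1],0,255],
  ],
)

```text
clock: 19.7
tcp_pos: [0.5759, 0.0444, 0.076]
orientation: [0.002, 0.707, 0.707, -0.0]
wrist_force: [-4.5, -0.5, 10.6]
finger_gap: -0.0001
```

```bash
python3 f.py
```

```text
[-4.03 -0.25 10.35] [0.5758 0.0444 0.076 ] 19.85
```

Hard bottom: height stays at 0.0760 while force climbs to 10 N, so fully down. Release and retreat.

Request:
step_arm(
  series=[
    [[0,0,0.5],0,255],
    [[0,0,1.2],0,255],
    [[0,0,3],0,255],
    [[0,0,7],0,255],
    [[0,0,12],0,255],
  ],
)

```text
clock: 20.48
tcp_pos: [0.575, 0.0446, 0.1957]
orientation: [0.001, 0.707, 0.707, -0.001]
wrist_force: [0.6, 0.2, -0.0]
finger_gap: 0.0001
```

Request:
step_arm(
  series=[
    [[0,0,2],0,100],
    [[0,0,2],0,0],
    [[0,0,2],0,0],
    [[0,0,2],0,0],
    [[0,0,2],0,0],
  ],
)

```text
clock: 21.1
tcp_pos: [0.5744, 0.0447, 0.2145]
orientation: [0.0, 0.707, 0.707, -0.002]
wrist_force: [-0.1, 0.1, 1.5]
finger_gap: 0.0853
```

```bash
python3 f.py
python3 - <<'E'
from h import *
c=env.read_camera("side");crop(c,280,180,130,110,6,"pics/d11.png")
c=env.read_camera("scene");crop(c,200,170,190,150,4,"pics/s11.png")
E
python3 st.py
```

```text
[-0.53  0.03  0.  ] [0.5748 0.0446 0.2153] 21.25
21.35 [0.5749 0.0446 0.2156] yaw 0.03 F [ 0.13 -1.    0.67] T [-0.016  0.021 -0.075] gap 0.0855 tau6 0.0 -0.0 j6 1.51
```

View pics/d11.png

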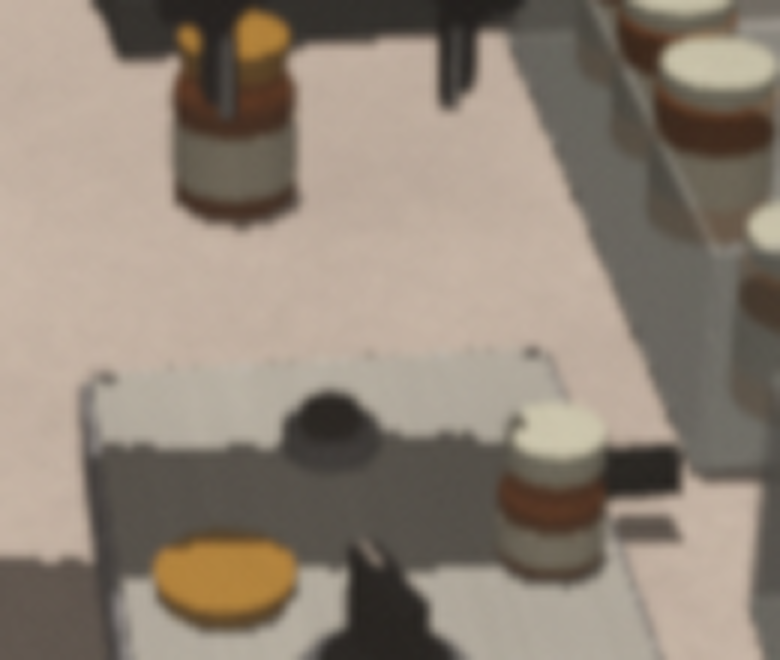

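View pics/s11.png

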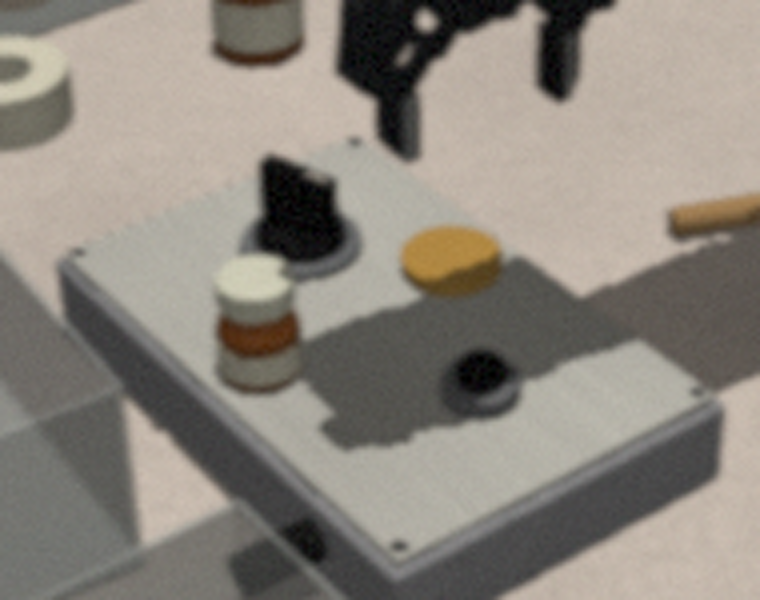

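The button is back up at (330,415) in the side crop. The dial stands as I left it, the lid and jars haven't moved, and the gripper is clear of everything.

```bash
python3 -c "
from workcell import env
print(env.hand_in())"
```

```text
the job is handed in; nothing more can be done
None
```

The dial is set four clicks clockwise of its end stop and the push-button has been pressed to store the setting. I handed the job in at about 21 s, with the gripper open and touching nothing.

- **Finding the stop:** I turned the dial anticlockwise one click at a time. Four clicks passed, each peaking at about 0.14 N m where I paused to read it. At the next position the torque climbed to about 0.33 N m within 4.6°, where a click reads about 0.13. That marks the stop, well under the 0.7 N m that would break it.
- **Setting four clicks:** I turned it back 80° from the rest position on the stop, with torque near zero at each click. After I let go, the wrist picture shows the white line back at its starting direction, as expected for a start four clicks from the stop.
- **Pressing the button:** It went down until the height held at 0.076 m while the force rose from about 4.5 N to 10 N, so it was fully down. The last pictures show it back up.
- **Other checks:** The jars and the lid in the last close-up pictures look unmoved. The label roll and the other bench items I did not compare closely, but the arm never went near them.

The `screw`, `twist` and `store` readings are not in the robot's state, so the stop and the button travel were judged from wrist torque, force and height instead. The two overhead cameras' first estimates of the button position disagreed by about 2 cm because I had assumed the wrong height; triangulating all three views fixed that.

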